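# Swing the hold-down strap over the coupling and drop its slot on the bolt

## Robot

A 7-joint arm with a two-finger parallel gripper is mounted at the origin on the work surface. World frame = base frame: x ahead of the robot, y to its left, z up, the work surface at z = 0. Lengths are in m, angles in rad, forces in N, time in s.
With the tool pointing down it reaches from about 0.425 to 0.925 m from the base axis. Payload 6.8 kg.
Tool frame: the origin (TCP) lies at the very end of the fingers, on their centre line; the grasp point (between the pads) lies 19 mm behind it; z points along the fingers, y is the direction in which the jaws open and shut (so a half turn about z gives the same grasp; the last joint's range is limited). The gripper opens to 85 mm and grips with 20 to 120 N. Pads are 22 mm wide; open, the fingers measure 114 mm over their backs; the gripper's body (76 mm by 85 mm) begins 54 mm behind the grasp point. The pads swing forward as they close: fully open they stand 13 mm farther back than shut.
Start: joints at [1.134, 0.477, 0.022, 1.555, -0.011, 1.109, -0.083], TCP at [0.218, -0.639, 0.231] pointing down, gripper open.
Joint ranges: [-2.96, 2.96], [-0.34, 2.1], [-1.41, 1.46], [0.24, 2.44], [-1.37, 4.51], [0.17, 1.92], [-2.96, 2.96]. Speed limits (rad/s): [2.39, 2.39, 3.14, 3.14, 3.14, 3.14, 3.14].

## Interface

Orientations are given as a rotation vector (axis times angle).
In Python, from cell import bot gives the robot as it stands. The module is installed in compiled form; this text tells all that it offers.
- The arm moves only by the shell command python3 -m crank 'ROWS'. ROWS is JSON, a list of rows, each a list of 7 numbers: the opening, from 0 (shut) to 1 (fully open), then the shift along the tool's x, y, z in cm, then the turn, a rotation vector about the tool's x, y, z in degrees. In form: [[jaw, dx, dy, dz, rx, ry, rz], ...]. A call has 1 to 12 rows; each row is the pose to reach, as a shift and turn from the pose commanded when the call began, along the tool's axes at that moment; what a row does not reach only later rows make up. A row lasts 1/12 s, in which the tool goes at most 41.7 mm and 7.16 degrees, less where a joint would pass 70% of its speed; a pose out of reach is approached as far as the arm can. A call with a gripper value outside its range is refused whole. The fingers move at their own pace and stop on an object; the grip force is fixed at half the most. Time passes only in rows, so rows that repeat a pose let the fingers close. It gives the time, the measured TCP pose, the force and the opening at its end, in the units of the state.
- bot.read_state(): the state, without advancing time (a new reading comes with each control period).
- bot.read_camera(name): name is "side" or "top" or "wrist"; returns a dict with "color" (480x640x3 uint8, red, green, blue), "camera_matrix" (3x3 intrinsics, pixels), "R" (3x3) and "t" (3): a world point X has camera coordinates R X + t. Camera axes: x right, y down, z forward; pixel columns grow to the right and rows downward; lengths in m; the calibration is good to about 2 mm. A picture is of the moment at which its call begins. There is no depth.
- bot.finish_job(): hands the job in, once; it reports no verdict.
The state is a dict: "time_s": time; "joint_positions": joint angles; "qd": joint speeds; "joint_efforts": joint torques, N m; "tool_pos": TCP position; "ee_rot": TCP orientation; "force": force on the tool from outside, world axes, zero at the start; "ft_torque": the same for the moment, N m; "finger_gap": finger opening in m.
Only numpy, scipy, OpenCV 4.12 (cv2) and the standard library are available. Lean on these libraries where they do the work, as an engineer would, in place of code of your own. Each camera call takes 0.05 s, during which the arm holds its last target. There are 200 camera calls.

## Task

A brass coupling lies in the V cradle of the blue holding fixture, and the fixture's bridge-shaped steel strap has been swung aside on its loose pivot bolt. Swing the strap back over the coupling and let its open slot drop over the second bolt, so that both feet of the strap lie flat on the blue plate. Leave the coupling lying in its cradle and the other small things on the plate and counter where they are.

Things in the scene. Friction and masses are not known exactly. Their poses are not given: they have to be found in the camera images.
- fixture: holding fixture fixed to the counter: blue steel plate 222 x 250 mm, 12 mm thick, with two upright 10 mm bolts 150 mm apart and a steel V cradle between them. Origin on the counter under the midpoint between the bolts; +x from the pivot bolt to the second bolt, y along the coupling's axis, z up. The plate reaches from x -116 to +106, y -190 to +60 mm
- pivot_foot (a point): point on the axis of the pivot bolt (fixture x = -75 mm) at the plate's top face, 12 mm above the counter; axes as the fixture. A washer and nut fixed 30 mm above the plate keep the strap captive: its pivot foot can rise at most 25 mm. The bolt's end is 52 mm, the nut's top 52 mm above the counter
- bolt2_foot (a point): foot of the second bolt, on its axis (fixture x = +75 mm) at the plate's top face, 12 mm above the counter; axes as the fixture. The bolt is 10 mm thick, stands 17 mm up from the plate, its last 3.5 mm tapering, and has no nut; a round yellow paint mark 28 mm across surrounds its foot
- strap: loose bridge-shaped strap, flat steel 28 x 5 mm, 0.3 kg, yellow edges on its crown. Origin: centre of its 13 mm pivot hole, at the foot's underside; +x along the strap to its slotted end, z up. Legs at x = 30 and 122 mm; crown top 53.5 mm above the feet's underside. Starts flat on the plate, swung 50 to 90 degrees aside to the fixture's -y side; turns, slides up and tilts freely on the bolt
- strap_slot (a point): middle of the strap's slot, 150 mm from the pivot hole, level with the feet's underside; axes as the strap. The slot is 14 mm wide, from 137 mm to the open tip at 172 mm. It runs along the strap, so it must come down on the second bolt from above: the slotted end must be raised over 17 mm to pass over the bolt. With the strap closed this point meets bolt2_foot
- strap_grip (a point): point in the strap's flat crown, 106 mm from the pivot hole and 51 mm above the feet's underside (2.5 mm under the crown's top); axes as the strap. Here the crown is free on both sides to be gripped across its 28 mm width. A rubber pad 20 mm square hangs 8 mm under the crown at 58 to 78 mm from the pivot hole
- coupling: brass compression coupling lying loose in the V cradle, 78 mm long, 0.36 kg: barrel 30 mm across with a hexagon nut 36 mm across flats at each end. Origin at its middle, on its axis; y along its axis. Its highest edges are 58 mm above the counter; with the strap closed, the pad lies 0.5 mm over the barrel
- cradle (a point): where the coupling's middle lies when it is at home in the V cradle, 37 mm above the counter; axes as the fixture
- wing_nut: small steel wing nut on the blue plate, about 42 mm over its wings, 18 mm high; origin under its centre. Leave it
- strainer_cap: white plastic strainer cap, 62 mm across, 35 mm high; origin under its centre. Leave it
- reducer: small copper reducer standing up, 35 mm across, 50 mm high; origin under its centre. Leave it
- union_nut: brass hexagon union nut, 46 mm across, 22 mm high; origin under its centre. Leave it
- paste_jar: white jar with a red cap, 52 mm across, 60 mm high; origin under its centre. Leave it
- gasket: black rubber ring, 52 mm across, 5 mm high; origin under its centre. Leave it
- spanner: steel spanner 190 mm long lying flat; origin under its middle. Leave it

How it is judged:
By the outcome, as a careful person would: the job done as asked, in the order asked, and still so for the second after the job is handed in, with the robot touching nothing.
It also fails if it takes over 38 s, if anything falls off the work surface, if the arm or the gripper's body presses on something with over 40 N, if the wrist force passes 120 N, or if a joint passes its speed limit or range.

## Working session

There is one attempt and no reset: what is moved stays moved. The work goes in short steps, Python scripts to look and compute and a shell command to move; the robot and the scene stay as the last step left them, time stands still between calls to the robot, and variables do not carry over. Pictures are saved under pics/ and viewed, about 8 in all and at most 12, crops included, and the job is handed in when it is done.

```bash
mkdir -p pics
cat > h.py <<'E'
import numpy as np, cv2
from cell import bot
from scipy.spatial.transform import Rotation as Ro
def snap(name,fn=None):
    c=bot.read_camera(name); im=cv2.cvtColor(c["color"],cv2.COLOR_RGB2BGR)
    if fn: cv2.imwrite("pics/"+fn,im)
    np.savez("pics/"+name+".npz",**{k:np.array(v) for k,v in c.items()})
    return c,im
def ray(c,px,z):
    K,R,t=[np.array(c[k]) for k in("camera_matrix","R","t")]
    d=R.T@np.linalg.inv(K)@np.array([px[0],px[1],1.]); o=-R.T@t
    return o+d*(z-o[2])/d[2]
def proj(c,X):
    K,R,t=[np.array(c[k]) for k in("camera_matrix","R","t")]
    p=K@(R@np.array(X)+t); return p[:2]/p[2]
E
python3 - <<'E'
from h import *
s=bot.read_state(); print(s["time_s"],s["tool_pos"],s["ee_rot"],s["finger_gap"])
a=[snap(n,n+"0.png") for n in("top","side","wrist")]
for c,i in a: print(-np.array(c["R"]).T@np.array(c["t"]), np.array(c["R"])[2])
E
```

```text
0.0 [ 0.21774167 -0.638281    0.23031188] [-3.09746830e+00 -5.13794202e-01  6.83149443e-04] 0.08535554082084236
[ 0.37787122 -0.00623158  1.17678263] [ 0.11911136 -0.00986758 -0.99283187]
[0.227183   0.6308305  0.82737768] [ 0.27338704 -0.62132319 -0.73431398]
[ 0.28321166 -0.61591913  0.3736044 ] [-0.25868373 -0.08735356 -0.9620042 ]
```

View pics/top0.png

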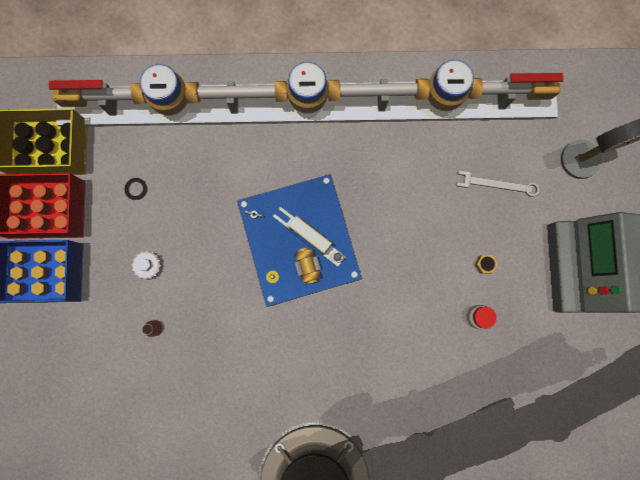

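View pics/side0.png

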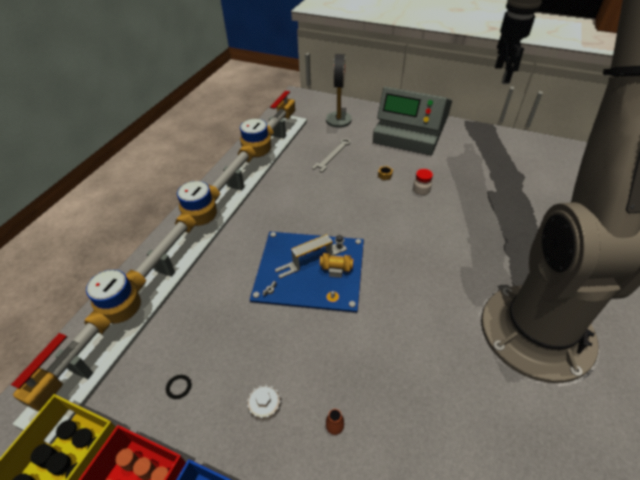

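The top view shows the plate centred near (300,240), pivot nut at (338,257), the yellow mark of bolt 2 at (272,277), and the strap running up-left to its slot at about (280,212). The wing nut is at (254,214) and the coupling at (307,265). The side view agrees. Next I measure the positions by masks.

Run:
```python
from h import *
def ld(n): return dict(np.load(f"pics/{n}.npz"))
for n in("top","side"):
    c=ld(n); rgb=c["color"]; hsv=cv2.cvtColor(rgb,cv2.COLOR_RGB2HSV)
    box=(slice(160,320),slice(220,380)) if n=="top" else (slice(225,320),slice(240,375))
    off=np.array([box[1].start,box[0].start])
    h=hsv[box]
    b=cv2.inRange(h,(100,120,50),(125,255,255))
    cs=max(cv2.findContours(b,cv2.RETR_EXTERNAL,cv2.CHAIN_APPROX_NONE)[0],key=cv2.contourArea)
    hull=cv2.convexHull(cs)+off
    P=np.array([ray(c,p[0],0.012)[:2] for p in hull],np.float32)
    r=cv2.minAreaRect(P*1000); print(n,"plate rect mm",r)
    y=cv2.inRange(h,(20,120,120),(34,255,255))
    k,l,s,ce=cv2.connectedComponentsWithStats(y)
    for i in range(1,k):
        if s[i,4]>25: print(" yellow",s[i],ce[i]+off,ray(c,ce[i]+off,.012))
    w=cv2.inRange(h,(0,0,165),(180,110,255)); k,l,s,ce=cv2.connectedComponentsWithStats(w)
    for i in range(1,k):
        if s[i,4]>10: print(" white",s[i],ce[i]+off,ray(c,ce[i]+off,.012),ray(c,ce[i]+off,.0655))
im=cv2.imread("pics/top0.png")[165:315,225:375]; im2=cv2.imread("pics/side0.png")[225:315,240:375]
a=cv2.resize(im,None,fx=4,fy=4,interpolation=2)
cv2.imwrite("pics/topcrop.png",a)
```

```text
top plate rect mm ((523.9342651367188, 25.746437072753906), (248.5987091064453, 220.88722229003906), 15.116506576538086)
 yellow [79 90 10  9 31] [303.38709677 254.06451613] [0.48939785 0.01575015 0.012     ]
 yellow [83 98 13 23 99] [307.96969697 269.63636364] [0.45418867 0.00604301 0.012     ]
 yellow [ 47 111  11  12  93] [272.10752688 276.51612903] [0.44029942 0.08643101 0.012     ]
 white [103  18   6   5  22] [325.86363636 180.04545455] [ 0.65845287 -0.03832664  0.012     ] [ 0.64556538 -0.03685247  0.0655    ]
 white [21 41  6  6 29] [243.27586207 203.5862069 ] [0.60707117 0.15045445 0.012     ] [0.59654371 0.14325766 0.0655    ]
 white [ 53  47  58  45 647] [304.44667697 230.6244204 ] [0.54254219 0.01251675 0.012     ] [0.53497863 0.01165562 0.0655    ]
 white [31 51  6  3 11] [253.72727273 211.72727273] [0.58789011 0.12681774 0.012     ] [0.57824367 0.12070661 0.0655    ]
 white [30 55  6  3 11] [252.45454545 216.        ] [0.57812298 0.12974166 0.012     ] [0.56892515 0.12349623 0.0655    ]
 white [104  88  16  18 102] [332.07843137 256.12745098] [ 0.48355454 -0.04863643  0.012     ] [ 0.47870037 -0.04668872  0.0655    ]
 white [131 111   7   7  33] [353.96969697 273.81818182] [ 0.44289938 -0.09676684  0.012     ] [ 0.43991255 -0.09260844  0.0655    ]
 white [ 47 136   7   6  35] [269.8        298.54285714] [0.39145877 0.09198014 0.012     ] [0.39083468 0.08746915 0.0655    ]
side plate rect mm ((521.6416625976562, 29.937103271484375), (245.97311401367188, 222.37469482421875), 15.096311569213867)
 yellow [ 85  32  21   7 103] [335.50485437 260.0776699 ] [ 0.47188597 -0.01732024  0.012     ]
 yellow [88 68 10  8 42] [332.23809524 296.92857143] [0.43885816 0.08872926 0.012     ]
```

View pics/topcrop.png

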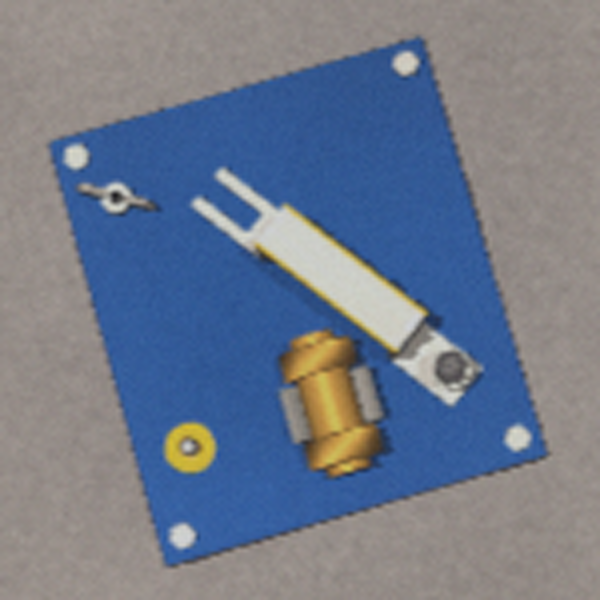

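The crop confirms it: pivot nut at (451,368) and crown quad (287,207)-(428,318)-(397,352)-(256,247). The slot tips are at (220,172) and (197,203). The fixture rectangle (248.6×220.9 mm) matches the real plate, and the bolt predicted from it (0.4403, 0.0860) matches the yellow mark. Next I need the strap's angle.

```bash
cat >> h.py <<'E'
th=np.deg2rad(15.11); X=np.array([-np.sin(th),np.cos(th)]); Y=np.array([-X[1],X[0]])
O=np.array([.4598,.0137]); PV=O-.075*X; B2=O+.075*X
def rowfrom(T,yaw_y,pos):  # shift in tool axes (cm) + rotvec deg for vertical tool with tool y along yaw_y
    pass
E
python3 - <<'E'
from h import *
c=dict(np.load("pics/top.npz"))
f=lambda p:np.array([225,165])+(np.array(p)+.5)/4-.5
q=[f(p) for p in((287,207),(428,318),(397,352),(256,247))]
W=np.array([ray(c,p,.0655)[:2] for p in q]); print(W*1000, np.linalg.norm(W-np.roll(W,1,0),axis=1)*1000)
a=(W[0]+W[3])/2;b=(W[1]+W[2])/2
t=(ray(c,f((222,170)),.017)[:2]+ray(c,f((195,203)),.017)[:2])/2
n=ray(c,f((451,368)),.052)[:2]
print("PV",PV,"nut",n)
for nm,v in(("crown",a-b),("tip",t-PV),("far",a-PV),("near",b-PV)): print(nm,np.linalg.norm(v)*1000,np.rad2deg(np.arctan2(v[1],v[0])))
print("closed ang",np.rad2deg(np.arctan2(X[1],X[0])))
s=bot.read_state(); R=Ro.from_rotvec(s["ee_rot"]).as_matrix(); print(R.round(3))
E
```

```text
[[566.40875807  28.60913729]
 [504.61649305 -46.29300774]
 [486.56699618 -29.25402656]
 [544.85192485  45.63323324]] [27.46847105 97.10105739 24.82158772 94.89591451]
PV [ 0.47935048 -0.05870704] nut [ 0.47862948 -0.05865142]
crown 95.98879914269949 51.28293824389268
tip 171.19741934055924 50.9661725378686
far 122.4812880753713 51.4799904042732
near 26.495113349077407 52.19390516102659
closed ang 105.11
[[ 0.946  0.323 -0.001]
 [ 0.323 -0.946  0.001]
 [-0.    -0.001 -1.   ]]
```

Strap angle is 51.2° in the world (consistent from crown and tip, tip radius 171 mm against 172). It closes at 105.1°, so the swing is about +54°. Now I move to hover over the grip point.

```bash
python3 -m crank '[[0.65,8,-8,3,0,0,-5],[0.65,12,-12,4,0,0,-9],[0.65,16,-16,5,0,0,-12],[0.65,20,-20,6,0,0,-15],[0.65,24,-24,7,0,0,-18],[0.65,28,-28,8,0,0,-20],[0.65,32,-32,8,0,0,-23],[0.65,36,-36,8,0,0,-26],[0.65,40,-40,8,0,0,-29],[0.65,44,-44,8,0,0,-32],[0.65,48,-48,8,0,0,-32.3],[0.65,52.4,-52,8,0,0,-32.3]]'
python3 - <<'E'
from h import *
s=bot.read_state(); print(s["time_s"],s["tool_pos"],s["ee_rot"],s["finger_gap"])
E
```

```text
time_s: 1.15
tool_pos: [0.4362, -0.1941, 0.1604]
ee_rot: [2.834, 1.356, -0.0]
force: [1.0, -0.0, 0.2]
finger_gap: 0.0559
1.15 [ 0.43618763 -0.1941448   0.16036875] [ 2.83382958e+00  1.35605613e+00 -3.03637376e-04] 0.055874012480881224
```

```bash
python3 -m crank '[[0.65,0,0,0,0,0,0],[0.65,0,0,0,0,0,0]]'
cat >> h.py <<'E'
def to(pos,ang):  # tool down, tool x at world angle ang (deg)
    s=bot.read_state(); R=Ro.from_rotvec(s["ee_rot"]).as_matrix(); a=np.deg2rad(ang)
    Rt=np.array([[np.cos(a),np.sin(a),0],[np.sin(a),-np.cos(a),0],[0,0,-1]])
    print(s["time_s"],s["tool_pos"],"yaw",np.rad2deg(np.arctan2(R[1,0],R[0,0])),"F",np.round(s["force"],1),"gap",s["finger_gap"])
    print("row",(R.T@(np.array(pos)-s["tool_pos"])*100).round(2),Ro.from_matrix(R.T@Rt).as_rotvec(degrees=True).round(2))
E
python3 -c "
from h import *
to([.5458,.0239,.13],51.2)"
```

```text
time_s: 1.32
tool_pos: [0.437, -0.1934, 0.1605]
ee_rot: [-2.83, -1.364, -0.001]
force: [-0.0, -0.8, -0.5]
finger_gap: 0.0554
1.3167 [ 0.43703874 -0.19341377  0.16047155] yaw 51.47454196231169 F [-0.  -0.8 -0.5] gap 0.05538662388113681
row [23.77 -5.03  3.06] [-0.01 -0.04  0.27]
```

```bash
python3 -m crank '[[0.65,4,-0.8,0.5,0,0,0],[0.65,8,-1.6,1,0,0,0.2],[0.65,12,-2.5,1.5,0,0,0.2],[0.65,16,-3.4,2,0,0,0.2],[0.65,20,-4.2,2.5,0,0,0.2],[0.65,23.8,-5,3,0,0,0.2],[0.65,23.8,-5,3,0,0,0.2],[0.65,23.8,-5,3,0,0,0.2],[0.65,23.8,-5,3,0,0,0.2]]'
python3 -c "
from h import *
snap('wrist','w1.png')
to([.5458,.0239,.046],51.2)"
```

```text
time_s: 2.07
tool_pos: [0.546, 0.0186, 0.13]
ee_rot: [2.837, 1.348, -0.003]
force: [-0.3, -0.7, 0.4]
finger_gap: 0.0553
2.1167 [0.54584495 0.01804417 0.13015449] yaw 50.76040400225774 F [ 0.2 -0.9  0.3] gap 0.0553587538364757
row [ 0.47 -0.37  8.41] [ 0.    0.1  -0.44]
```

View pics/w1.png

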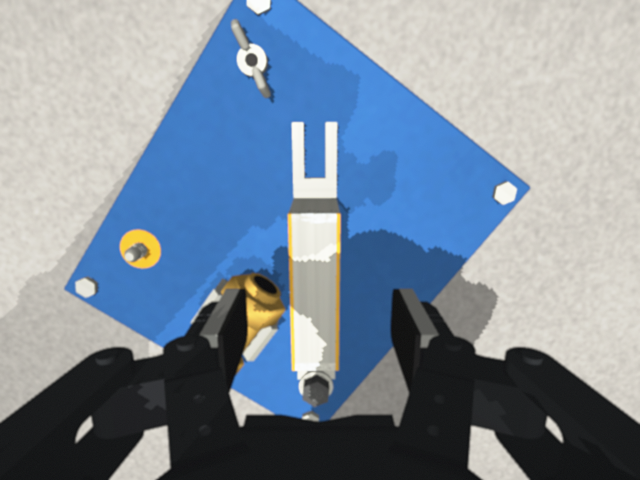

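The wrist view shows the crown between the fingers, columns 289–340 at row 213. The strap is vertical in the image, so the yaw is right. I check the numbers from this closer view.

```bash
python3 - <<'E'
from h import *
c=dict(np.load("pics/wrist.npz"))
L,R_,n=[ray(c,p,z)[:2] for p,z in(((289,213),.0655),((341,213),.0655),((317,388),.052))]
L2,R2=[ray(c,p,.0655)[:2] for p in((291,370),(339,370))]
t=ray(c,(314.5,122),.017)[:2]; b=ray(c,(141,249),.012)[:2]
m=(L+R_)/2;m2=(L2+R2)/2
print(m,m2,n,t,"bolt2",b,"exp",B2,PV)
for v in(m-PV,m2-PV,t-PV,m-m2): print(np.linalg.norm(v)*1000,np.rad2deg(np.arctan2(v[1],v[0])))
print(np.linalg.norm(L-R_))
to([.5458,.0239,.046],51.2)
E
python3 -m crank '[[0.65,0,0,0,0,0,0]]'
```

```text
[0.55887915 0.03796729] [ 0.49705334 -0.03747492] [ 0.48341249 -0.05599258] [0.58827152 0.07503898] bolt2 [0.44076686 0.08573614] exp [0.44024952 0.08610704] [ 0.47935048 -0.05870704]
125.18280593978753 50.55773801965454
27.64406189774115 50.179418243040494
172.4870733340493 50.84107124651235
97.53951745048889 50.6649584130382
0.028041353381266156
2.1167 [0.54584495 0.01804417 0.13015449] yaw 50.76040400225774 F [ 0.2 -0.9  0.3] gap 0.0553587538364757
row [ 0.47 -0.37  8.41] [ 0.    0.1  -0.44]
time_s: 2.2
tool_pos: [0.5459, 0.018, 0.1304]
ee_rot: [2.838, 1.345, -0.002]
force: [-0.1, 0.3, -0.4]
finger_gap: 0.0553
```

```bash
python3 -m crank '[[0.65,0.55,-0.3,2,0,0,0],[0.65,0.55,-0.3,4.5,0,0,0],[0.65,0.55,-0.3,6.5,0,0,0],[0.65,0.55,-0.3,7.5,0,0,0],[0.65,0.55,-0.3,8.4,0,0,0],[0.65,0.55,-0.3,8.4,0,0,0],[0.65,0.55,-0.3,8.4,0,0,0],[0.4,0.55,-0.3,8.4,0,0,0],[0.4,0.55,-0.3,8.4,0,0,0],[0,0.55,-0.3,8.4,0,0,0],[0,0.55,-0.3,8.4,0,0,0],[0,0.55,-0.3,8.4,0,0,0]]'
python3 -m crank '[[0,0,0,0,0,0,0],[0,0,0,0,0,0,0],[0,0,0,0,0,0,0]]'
python3 -c "
from h import *
to([.5472,.0241,.067],50.7)"
```

```text
time_s: 3.2
tool_pos: [0.5485, 0.0268, 0.0477]
ee_rot: [2.836, 1.35, 0.003]
force: [-0.9, -1.2, 5.5]
finger_gap: 0.0265
time_s: 3.45
tool_pos: [0.5485, 0.0268, 0.0477]
ee_rot: [2.836, 1.35, 0.003]
force: [-0.9, -0.5, 5.8]
finger_gap: 0.0268
3.45 [0.54848492 0.02680123 0.04769906] yaw 50.91805457023333 F [-0.9 -0.5  5.8] gap 0.026771142141698057
row [-0.29  0.07 -1.93] [ 0.1  -0.07  0.22]
```

Gripped at a gap of 26.8 mm, close to the 28 mm crown. Now I lift level, keeping the pivot foot below its 25 mm limit.

```bash
python3 -m crank '[[0,0,0,-0.5,0,0,0],[0,0,0,-1.0,0,0,0],[0,0,0,-1.4,0,0,0],[0,0,0,-1.8,0,0,0],[0,0,0,-1.8,0,0,0],[0,0,0,-1.8,0,0,0],[0,0,0,-1.8,0,0,0]]'
python3 -c "
from h import *
snap('wrist','w2.png');snap('side','s2.png')
im=cv2.imread('pics/s2.png')[210:330,220:380]
b=cv2.resize(im,(640,480),interpolation=2); cv2.imwrite('pics/s2c.png',b)
to([.5472,.0241,.067],50.7)"
```

```text
time_s: 4.03
tool_pos: [0.5473, 0.0268, 0.0643]
ee_rot: [-2.836, -1.351, 0.0]
force: [-0.1, 0.9, -3.9]
finger_gap: 0.0265
4.1333 [0.54728146 0.02682886 0.06422205] yaw 50.93807315521232 F [-0.3 -0.3 -3.6] gap 0.026560888765888593
row [-0.22  0.17 -0.28] [-0.02  0.02  0.24]
```

View pics/w2.png

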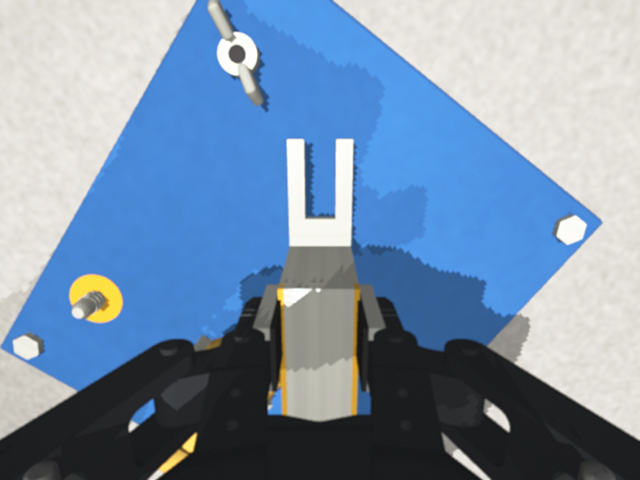

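View pics/s2c.png

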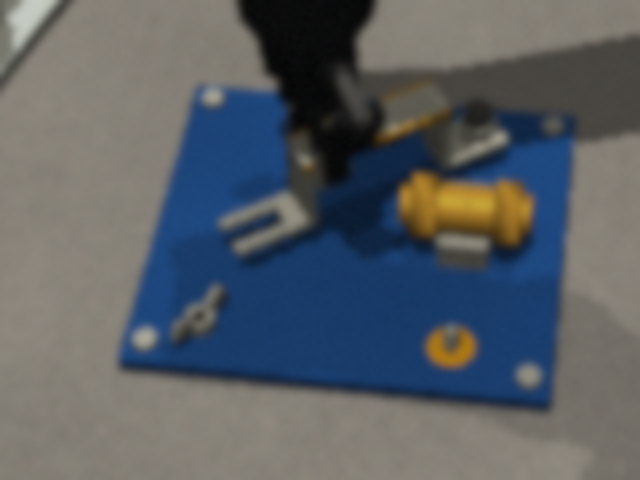

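The strap is raised evenly by 16.5 mm and carried freely (−3.6 N), and nothing else has moved. I check the tool-to-strap offset from the slot prongs (row 139, columns 287–353) and then work out the swing.

Run:
```python
from h import *
c=dict(np.load("pics/wrist.npz"))
s=bot.read_state(); p=np.array(s["tool_pos"])[:2]
u=np.array([np.cos(np.deg2rad(50.9)),np.sin(np.deg2rad(50.9))]); v=np.array([-u[1],u[0]])
for nm,px,z in(("tipL",(287,139),.0335),("tipR",(353,139),.0335),("kneeL",(289,246),.0335),("kneeR",(352,246),.0335),("slotend",(320,219),.0335)):
    d=ray(c,px,z)[:2]-p; print(nm,d@u*1000,d@v*1000)
d=PV-p; print("pivot",d@u*1000,d@v*1000)
b=ray(c,(97,297),.012)[:2]; print("bolt2",b,B2)
R=Ro.from_rotvec(s["ee_rot"]).as_matrix(); p3=np.array(s["tool_pos"])
# swing rows: TCP = PV + g*dir(phi) relative to present (g from current radius)
g=float(np.linalg.norm(p-PV)); a0=51.55
for da in(9,18,27,36,45,54.2):
    a=np.deg2rad(a0+da); T=np.array([PV[0]+g*np.cos(a),PV[1]+g*np.sin(a),.0685])
    print(da,(R.T@(T-p3)*100).round(2))
```

```text
tipL 63.2187961833237 13.74860640387457
tipR 63.22803440386945 -14.58942403777232
kneeL 15.112695913886323 13.868495274744808
kneeR 15.123121957344257 -15.285464088945691
slotend 27.948970342759363 -0.4621191855689946
pivot -109.22225601927717 -1.2278255146172048
bolt2 [0.44137855 0.0865277 ] [0.44024952 0.08610704]
9 [-0.15 -1.71 -0.43]
18 [-0.57 -3.37 -0.43]
27 [-1.24 -4.95 -0.43]
36 [-2.15 -6.4  -0.42]
45 [-3.28 -7.69 -0.42]
54.2 [-4.63 -8.81 -0.42]
```

The geometry agrees: tool at strap x = 108.8 by the tip and 109.2 by the pivot, prong width 28.3 mm, so the strap is level. I raise it the last 4 mm and swing the first half.

```bash
python3 -m crank '[[0,0,0,-0.2,0,0,0],[0,0,0,-0.43,0,0,0],[0,0,0,-0.43,0,0,0],[0,-0.04,-0.86,-0.43,0,0,-4.5],[0,-0.15,-1.71,-0.43,0,0,-9],[0,-0.33,-2.55,-0.43,0,0,-13.5],[0,-0.57,-3.37,-0.43,0,0,-18],[0,-0.88,-4.17,-0.43,0,0,-22.5],[0,-1.24,-4.95,-0.43,0,0,-27],[0,-1.24,-4.95,-0.43,0,0,-27],[0,-1.24,-4.95,-0.43,0,0,-27]]'
python3 - <<'E'
from h import *
for t in(27,54.0):
    a=np.deg2rad(51.1+t); T=[*(PV+.109*np.array([np.cos(a),np.sin(a)])),.0685]; print(T); to(T,51.1+t)
E
```

```text
time_s: 5.05
tool_pos: [0.5015, 0.0484, 0.069]
ee_rot: [2.444, 1.973, 0.001]
force: [0.9, -0.9, -4.6]
finger_gap: 0.0261
[np.float64(0.5018267320659738), np.float64(0.04795044315905292), 0.0685]
5.05 [0.50146294 0.04835012 0.06897604] yaw 77.81481767815022 F [ 0.9 -0.9 -4.6] gap 0.02607940282638807
row [-0.03  0.04  0.05] [ 0.02 -0.01 -0.29]
[np.float64(0.45095548441569255), np.float64(0.046529480548794605), 0.0685]
5.05 [0.50146294 0.04835012 0.06897604] yaw 77.81481767815022 F [ 0.9 -0.9 -4.6] gap 0.02607940282638807
row [-1.24 -4.9   0.05] [  0.03  -0.   -27.29]
```

```bash
python3 -m crank '[[0,-0.03,-0.85,0,0,0,-4.5],[0,-0.14,-1.7,0,0,0,-9],[0,-0.3,-2.54,0,0,0,-13.5],[0,-0.53,-3.36,0,0,0,-18],[0,-0.83,-4.16,0,0,0,-22.5],[0,-1.24,-4.92,0,0,0,-27.3],[0,-1.24,-4.92,0,0,0,-27.3],[0,-1.24,-4.92,0,0,0,-27.3],[0,-1.24,-4.92,0,0,0,-27.3]]'
python3 - <<'E'
from h import *
c,im=snap('wrist','w3.png')
T=[*(PV+.109*X),.0685]; to(T,105.1); print(T)
print("bolt2 top expected px",proj(c,[*B2,.029]),"foot",proj(c,[*B2,.012]))
E
```

```text
time_s: 5.8
tool_pos: [0.4517, 0.0466, 0.069]
ee_rot: [1.912, 2.492, 0.002]
force: [-0.2, 0.6, -3.2]
finger_gap: 0.0261
5.85 [0.45169116 0.04675534 0.06898672] yaw 105.05930188895879 F [ 0.4  0.  -4. ] gap 0.026324343554294926
row [-0.   -0.08  0.05] [ 0.07 -0.01 -0.04]
[np.float64(0.4509371176111573), np.float64(0.046524523085058556), 0.0685]
bolt2 top expected px [316.68602469 187.04707528] foot [316.85238365 181.94094201]
```

View pics/w3.png

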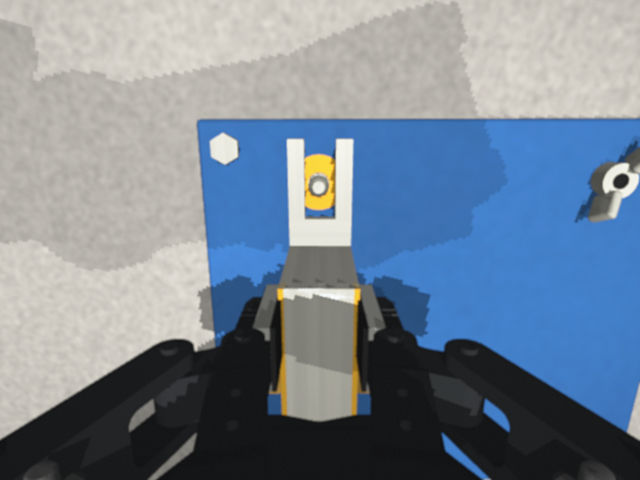

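The slot hangs right over bolt 2. Bolt tip is at (318,186) and slot centre at column 320.5, so the slot is about 1 mm to the right. The numbers give the same: −0.8 mm in tool y. I correct and lower.

```bash
python3 -m crank '[[0,0,-0.1,0,0,0,0],[0,0,-0.1,0,0,0,0],[0,0,-0.1,0.3,0,0,0],[0,0,-0.1,0.6,0,0,0],[0,0,-0.1,0.9,0,0,0],[0,0,-0.1,1.2,0,0,0],[0,0,-0.1,1.5,0,0,0],[0,0,-0.1,1.8,0,0,0],[0,0,-0.1,1.9,0,0,0],[0,0,-0.1,2.0,0,0,0],[0,0,-0.1,2.0,0,0,0]]'
python3 -c "
from h import *
to([*(PV+.109*X),.0477],105.1)"
```

```text
time_s: 6.77
tool_pos: [0.4495, 0.0463, 0.0486]
ee_rot: [-1.907, -2.496, 0.0]
force: [0.0, 0.5, -3.7]
finger_gap: 0.0268
6.7667 [0.44951668 0.04634724 0.04862096] yaw 105.24348345243602 F [ 0.   0.5 -3.7] gap 0.02675948032273146
row [-0.02  0.14  0.09] [-0.02 -0.    0.14]
```

```bash
python3 -m crank '[[0,0,0.05,0.05,0,0,0],[0,0,0.1,0.1,0,0,0],[0,0,0.1,0.15,0,0,0],[0,0,0.1,0.15,0,0,0]]'
python3 -c "
from h import *
c,im=snap('wrist','w4.png')
to([*(PV+.109*X),.0477],105.1)
c,im=snap('side','s4.png'); cv2.imwrite('pics/s4c.png',cv2.resize(im[210:330,220:380],(640,480),interpolation=2))"
```

```text
time_s: 7.1
tool_pos: [0.4509, 0.0467, 0.0477]
ee_rot: [1.907, 2.496, 0.0]
force: [-2.2, 0.6, 3.2]
finger_gap: 0.0265
7.15 [0.45091863 0.04664231 0.04768423] yaw 105.23249545561698 F [-1.9  0.1  3.5] gap 0.026084637667406835
row [-0.01 -0.   -0.  ] [0.04 0.02 0.13]
```

View pics/w4.png

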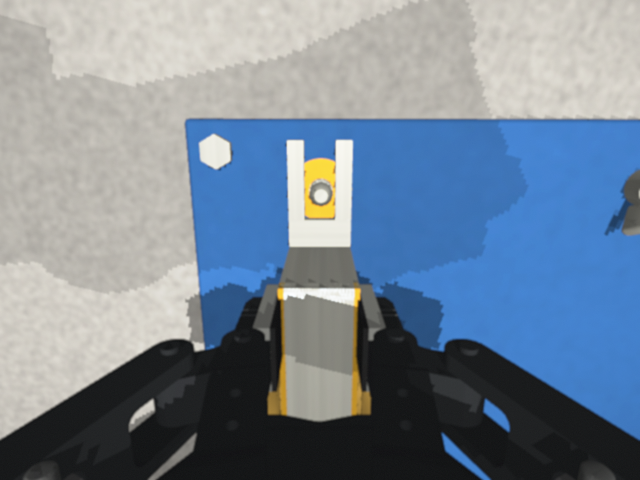

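The bolt (321,192) is centred in the slot, the height equals that at the grasp (47.7 mm), and the force has turned to +3.5 N, so the strap is seated. I release and rise.

```bash
python3 -m crank '[[0.45,0,0,0,0,0,0],[0.55,0,0,0,0,0,0],[0.55,0,0,0,0,0,0],[0.55,0,0,0,0,0,0],[0.55,0,0,-0.5,0,0,0],[0.55,0,0,-1.5,0,0,0],[0.55,0,0,-3,0,0,0],[0.55,0,0,-5,0,0,0],[0.55,0,0,-8,0,0,0],[0.55,0,0,-11,0,0,0],[0.55,0,0,-11,0,0,0]]'
python3 -m crank '[[0.55,-3,4,-2,0,0,0],[0.55,-6,8,-4,0,0,0],[0.55,-9,12,-6,0,0,0],[0.55,-12,16,-6,0,0,0],[0.55,-15,20,-6,0,0,0],[0.55,-15,20,-6,0,0,0],[0.55,-15,20,-6,0,0,0]]'
python3 - <<'E'
from h import *
c,im=snap('top','t5.png'); c2,im2=snap('side','s5.png')
a=cv2.resize(im[165:315,225:375],(560,560),interpolation=2); cv2.imwrite('pics/t5c.png',a)
cv2.imwrite('pics/s5c.png',cv2.resize(im2[210:330,220:380],(640,480),interpolation=2))
to([.6,-.1,.2],105)
E
```

```text
time_s: 8.12
tool_pos: [0.4538, 0.0477, 0.1629]
ee_rot: [1.903, 2.491, 0.009]
force: [0.3, 0.6, 0.2]
finger_gap: 0.0472
time_s: 8.7
tool_pos: [0.6877, -0.0498, 0.2177]
ee_rot: [1.911, 2.489, 0.003]
force: [-1.0, -0.9, -0.2]
finger_gap: 0.0469
8.8 [ 0.68456082 -0.04709623  0.21702862] yaw 105.08787965236121 F [-0.4  0.5 -0.4] gap 0.04649872493877719
row [-2.91 -9.54  1.69] [ 0.04 -0.04  0.09]
```

View pics/t5c.png

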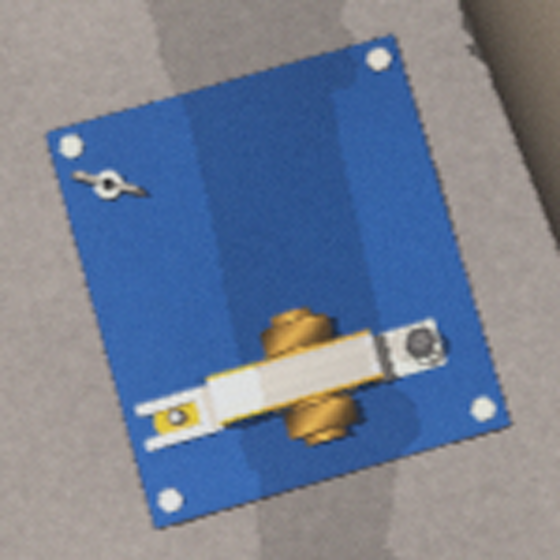

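View pics/s5c.png

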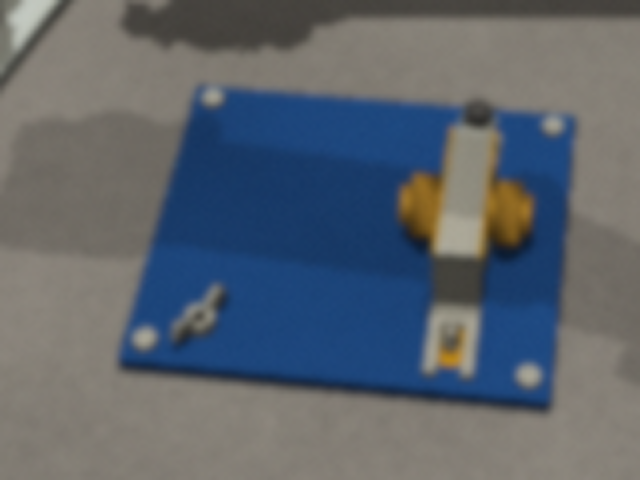

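Top and side views show the strap across the coupling, with bolt 2 inside the slot. The coupling and wing nut have not moved. I run one check by two-view triangulation that the feet are flat, then hand in.

Run:
```python
from h import *
c=dict(np.load("pics/top.npz")); d=dict(np.load("pics/side.npz"))
P=lambda c:np.array(c["camera_matrix"])@np.c_[c["R"],c["t"]]
k=560/150
for nm,a,b in(("tips mid",(143,429),(447,375)),("crown far edge mid",(214,399),(456,252)),("bolt-end",(178,416),(450,328))):
    a=np.array([225,165])+np.array(a)/k; b=np.array([220,210])+np.array(b)/4.
    x=cv2.triangulatePoints(P(c),P(d),a.reshape(2,1),b.reshape(2,1)); x=(x[:3]/x[3]).ravel()
    v=x[:2]-O; print(nm,"fixture mm",v@X*1000,v@Y*1000,x[2]*1000)
```

```text
tips mid fixture mm 96.25982053596236 1.618471233671797 11.322956418965546
crown far edge mid fixture mm 48.437980503373424 0.5940582287000673 63.15395856699718
bolt-end fixture mm 73.2397087819739 0.8584205211226055 24.700199518035223
```

The prong tips come out at x 96 mm (expected 97), height 11 mm (steel 12–17 mm). The crown edge is at 63 mm (expected 65.5). The strap is down and flat within the measuring error.

```bash
python3 -c "
from cell import bot
print(bot.finish_job())"
```

```text
the job is handed in; nothing more can be done
None
```

I swung the strap back over the coupling and lowered its slot over the second bolt. Then I released it, moved the arm clear and handed the job in. The robot clock read 8.8 s of the allowed 38 s. To do this I gripped the crown about 109 mm from the pivot, raised the strap level by about 21 mm and turned it about 54° around the pivot bolt.

**Seating:** In the wrist picture the bolt sits in the middle of the slot. The tool height at release was 47.7 mm, the same as when I first gripped the strap flat on the plate. The force turned to +3.5 N on contact.

**Final pictures:** The top and side views show the strap across the coupling, and the coupling and wing nut have not visibly moved. I did not check the things out on the counter again; the arm passed well above them.

**Two-view check of the strap:** Readings were about 2 mm low, which is within the calibration and hand-read pixel error. The prong tips measured 11 mm high, where the steel should be 12 to 17 mm. The crown edge measured 63 mm, where 65.5 mm is nominal. I found no sign of a raised foot, but I did not measure the pivot foot separately.

**Disagreement:** While lowering, the tool drifted about 1 mm further sideways than I commanded. I corrected this before the strap seated.

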